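# Shut the gate over the loaded specimen wheel

### The job

Two transfer boxes stand open on the microscope bench, and one of them has a specimen wheel (the round disc with a ring of dark pits) in its port. Push that box's sliding gate fully shut by its upright tab, until the spring catch clicks behind the tooth on the gate, then take the hand away. Leave the gate of the other, empty box open as it is.

Things in the scene. Friction and masses are not known exactly. Their poses are not given: they have to be found in the camera images.
- wheel_box_tab (a point): Middle of the top edge of the upright tab on the loaded box's gate; x points where the gate closes (level, within 20 deg of straight away from the robot), z up. Tab: aluminium, 8 mm thick (x, 4 each way), 50 wide (y), 45 tall, top 113 above bench. Gate plate's top 45 mm below this point; 40 mm behind (-x) the tab all lies 43 mm or more below it. It rides with the gate.
- wheel_box_gate (a joint): How far the loaded box's steel gate (90 x 84 mm) is open, in m along the tab's -x: 0 = shut on the end stop, 0.083 = fully open; starts 0.060 to 0.080. To shut it push the tab that far. Friction about 3 to 6 N; it stays where left; the catch adds up to about 6 N in the last 40 mm. Below about 0.006 the catch is in behind the tooth and the gate cannot slide back.
- wheel_box_catch (a joint): Swing of the spring catch, in rad: dark steel finger 45 mm long on the rail at the tab's +y side. 0 = sprung in (both before the tooth reaches it and after the click); 0.02 to 0.2 = pushed aside by the tooth, a steel block 10 x 12 x 14 mm on the gate, 28 to 40 mm to +y and 48 to 58 mm ahead of the tab. Moves by itself.
- spare_box_tab (a point): The same point of the other box, built alike but with an empty port: leave it. Each box is grey metal, 230 x 110 x 60 mm, fixed to the bench, with a 70 mm round port in its top, which the gate covers; the loaded box has a 66 mm aluminium wheel with a ring of 8 dark pits in the port. The boxes stand left and right, either way round.

How it is judged (in metres and radians):
At the end, for the whole second after the job is handed in: The loaded box's gate is at rest less than 8.5 mm from fully shut and its catch has sprung back (less than 0.06 rad) behind the tooth; the tab of the empty box's gate is within 10 mm of where it started (value of joint wheel_box_gate below 0.0085 m and value of joint wheel_box_catch below 0.06 rad and velocity of joint wheel_box_gate between -0.01 and 0.01 m/s and not (distance of spare_box_tab from where it was at the start of the episode above 0.01 m)); the robot touches nothing.
It fails at once if the gate of the empty box is moved by more than 10 mm (distance of spare_box_tab from where it was at the start of the episode above 0.01 m).
It also fails if it takes over 32 s, if anything falls off the work surface, if the arm or the gripper's body presses on something with over 40 N, if the wrist force passes 120 N, or if a joint passes its speed limit or range.

### The arm

A 6-joint arm with a two-finger parallel gripper is mounted at the origin on the work surface. World frame = base frame: x ahead of the robot, y to its left, z up, the work surface at z = 0. Lengths are in mm, angles in rad, forces in N, time in s.
With the tool pointing down it reaches from about 300 to 775 mm from the base axis. Payload 14.6 kg.
Tool frame: the origin (TCP) lies midway between the tips of the shut fingers; the grasp point (between the pads) lies 19 mm behind it; z points along the fingers, y is the line along which they close (so a half turn about z gives the same grasp; the last joint's range is limited). The gripper opens to 85 mm and grips with 20 to 120 N. Pads are 22 mm wide; open, the fingers measure 114 mm over their backs; the gripper's body (76 mm by 85 mm) begins 54 mm behind the grasp point. The pads swing forward as they close: fully open they stand 13 mm farther back than shut.
Start: joints at [1.04, 0.3, 1.521, -0, 1.321, -0.067], TCP at [246.038, 491.889, 231.281] pointing down, gripper open.
Joint ranges: [-3.03, 3.03], [-0.79, 2.21], [0.23, 2.52], [-1.04, 4.18], [0, 3.07], [-2.55, 2.55]. Speed limits (rad/s): [2.22, 2.22, 2.57, 3.14, 3.14, 3.14].

### API

Orientations are given as a unit quaternion [x, y, z, w].
In Python, from cell import ctrl gives the robot as it stands.
- The arm moves only by the tool apply_moves, never from a script. Its argument "plan" is a list of rows, each an object of numbers: "claw": the finger opening in mm, from 0 to 85.4; "x", "y", "z": the shift along the tool's x, y, z in mm; "rx", "ry", "rz": the turn, a rotation vector about the tool's x, y, z in rad. A call has 1 to 20 rows; each row shifts and turns the commanded pose from where the row before left it, along the tool's axes as they then stand; what a row does not reach is not made up. A row lasts 1/8 s, in which the tool goes at most 62.5 mm and 10.7 degrees, less where a joint would pass 70% of its speed; a pose out of reach is approached as far as the arm can. A call is refused whole if a number of a shift passes 62.5 or a number of a turn 0.188, either way. A call with a gripper value outside its range is refused whole. The fingers move at their own pace and stop on an object; the grip force is fixed at half the most. Time passes only in rows, so rows that do not move let the fingers close. It gives the time, the measured TCP pose, the force, the opening and the grip force at its end, in the units of the state.
- ctrl.get_state(): the state, without advancing time (a new reading comes with each control period).
- ctrl.read_camera(name): name is "scene" or "side" or "wrist"; returns the picture (420x560x3 uint8, red, green, blue); there is no depth.
- ctrl.get_calibration(name): a dict with "fx", "fy", "cx", "cy" (pixels), "D" ([k1, k2, p1, p2, k3] as OpenCV has them; the pictures are not rectified), "rvec" (rotation vector, rad) and "tvec" (3), from world to camera coordinates, as OpenCV has them; the wrist camera has in their place "tool_from_camera" (4x4, takes a point from camera to tool coordinates, whose origin is the TCP and whose axes are the flange's). Camera axes: x right, y down, z forward; pixel columns grow to the right and rows downward; lengths in mm; the calibration is good to about 2 mm. A picture is of the moment at which its call begins: read the wrist's pose just before it. get_calibration takes no time and is no camera call.
- ctrl.sign_off(): hands the job in; it is judged then, once.
Trained networks look in the newest picture that a camera, given by its name, has taken for a name from the list of things; names that differ only in an ending like _2 or _b are one class to them, and where a whole thing is asked for, a point or a joint stands for the part that bears it (a point fixed in the world has none). Each returns a list of dicts, best first, with "score" (0 to 1); they miss things now and then, are a little off and sometimes report something else, mostly with a low value. They report only what shows in the picture. A call takes as long as a camera call.
- ctrl.outline_of(thing, camera): "region" (420x560 bool, what is visible of it) and "extent" ([left, top, right, bottom] in pixels, round what is visible of it).
The state is a dict: "clock": time; "qpos": joint angles; "joint_vel": joint speeds; "joint_torque": joint torques, N m; "ee_pos": TCP position; "orientation": TCP orientation; "wrist_force": force on the tool from outside, world axes, zero at the start; "torque": the same for the moment, N m; "finger_gap": finger opening in mm; "grip_force": force on a finger pad.
Only numpy, scipy, OpenCV 4.12 (cv2) and the standard library are available. Lean on these libraries where they do the work, as an engineer would, in place of code of your own. Each camera call takes 0.05 s, during which the arm holds its last target. There are 200 camera calls.

## Working session

There is one attempt and no reset: what is moved stays moved. The work goes in short steps, Python scripts to look and compute and a tool call to move; the robot and the scene stay as the last step left them, time stands still between calls to the robot, and variables do not carry over. Pictures are saved under pics/ and viewed, at most 10 in all, crops included, and the job is handed in when it is done.

Besides the shell and the picture viewer there is one more tool, called after "Call:" by a JSON object that holds its "fn" and its "kwargs". apply_moves: Moves the arm, as the interface text tells. Its arguments: {"type":"object","properties":{"plan":{"type":"array","items":{"type":"object","properties":{"claw":{"type":"number"},"x":{"type":"number"},"y":{"type":"number"},"z":{"type":"number"},"rx":{"type":"number"},"ry":{"type":"number"},"rz":{"type":"number"}}}}},"required":["plan"]}

```bash
mkdir -p pics
python3 - <<'E'
from cell import ctrl
import cv2,numpy as np
s=ctrl.get_state();print(s['clock'],s['ee_pos'],s['orientation'],s['finger_gap'])
ims=[]
for c in ["scene","side"]:
    im=ctrl.read_camera(c);k=ctrl.get_calibration(c);R=cv2.Rodrigues(np.array(k['rvec'],float))[0]
    print(c,'cam pos',(-R.T@np.array(k['tvec']).ravel()).round(), 'fwd',R[2].round(2))
    for t in ["wheel_box_tab","spare_box_tab","wheel_box_gate"]:
        for d in ctrl.outline_of(t,c)[:3]:
            print(c,t,round(d['score'],2),d['extent'],d['region'].sum())
    cv2.imwrite(f'pics/{c}.png',cv2.resize(im[...,::-1],(800,600)))
E
```

```text
0.0 [245.92662412 491.69424591 230.71691903] [ 2.29834424e-01  9.73229578e-01 -5.45200105e-04 -1.72142004e-04] 85.59839757771512
scene cam pos [ 954. -467.  994.] fwd [-0.32  0.47 -0.82]
scene wheel_box_tab 0.77 [150.9, 258.4, 207.7, 310.9] 1803
scene spare_box_tab 0.72 [267.3, 134.6, 312.2, 172.1] 1084
side cam pos [ 253. -453.  682.] fwd [ 0.42  0.59 -0.69]
side wheel_box_tab 0.74 [281.9, 312.4, 352.5, 377.7] 2493
side wheel_box_gate 0.8 [283.8, 312.9, 350.0, 377.4] 2510
```

View pics/scene.png

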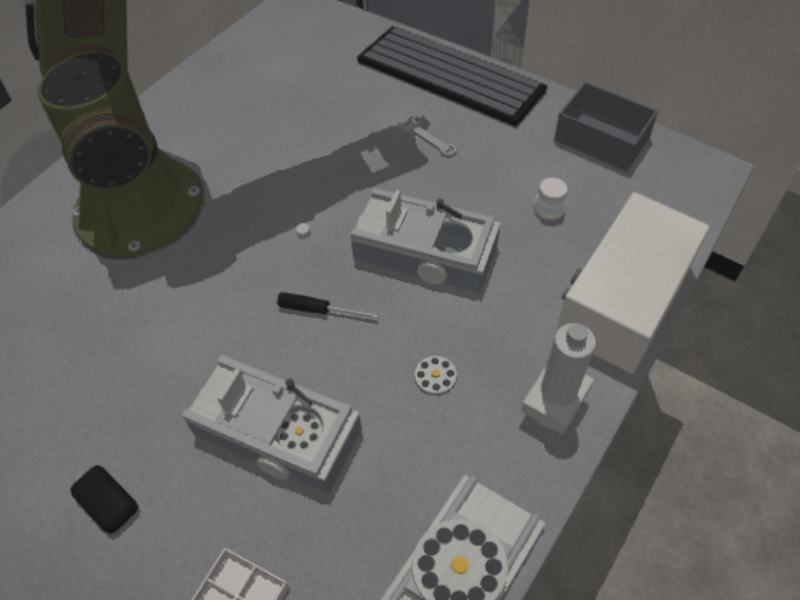

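View pics/side.png

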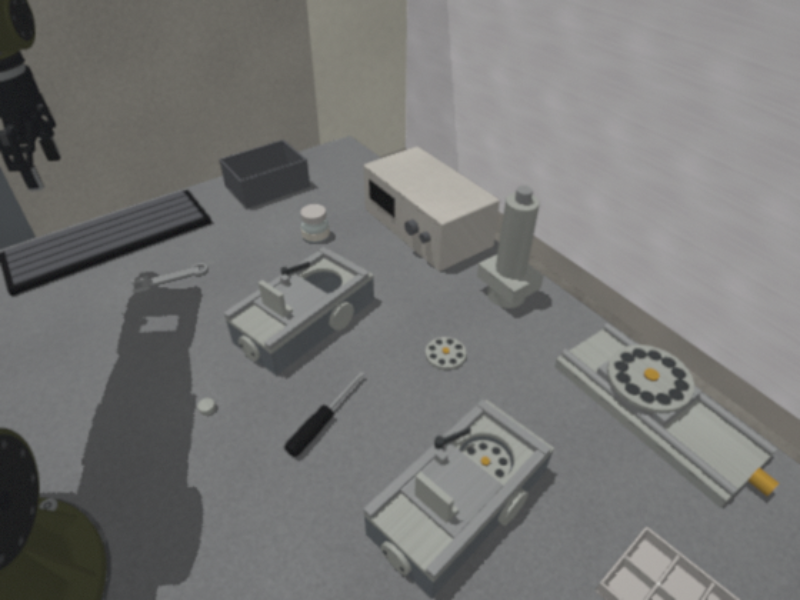

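The loaded box is the nearer one, on the right (-y). Its tab is at about (232,390) in the scene picture and (437,493) in the side picture, both at 800 px scale. The spare box's port is empty. Next I enlarge the tab to get its top-edge corners.

Run:
```python
from cell import ctrl
import cv2,numpy as np
a=ctrl.read_camera("scene")[245:320,130:230,::-1];b=ctrl.read_camera("side")[315:390,265:365,::-1]
o=np.hstack([cv2.resize(i,None,fx=4,fy=4,interpolation=cv2.INTER_CUBIC) for i in (a,b)])
o=cv2.convertScaleAbs(o,alpha=1.3)
cv2.imwrite('pics/crop.png',o)
```

```text
(no output)
```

View pics/crop.png

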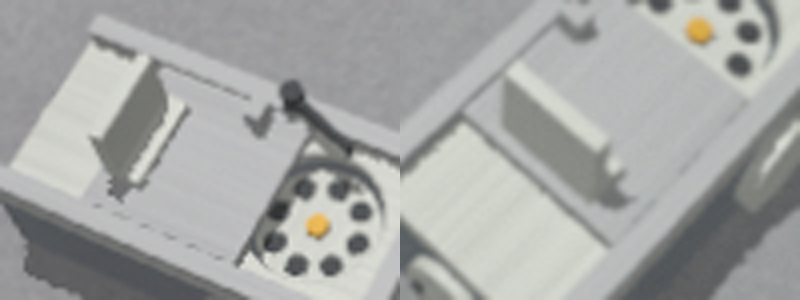

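```bash
cat > h.py <<'E'
from cell import ctrl
import cv2,numpy as np
def onz(c,uv,z):
    k=ctrl.get_calibration(c);R=cv2.Rodrigues(np.array(k['rvec'],float))[0];t=np.array(k['tvec'],float).ravel()
    K=np.array([[k['fx'],0,k['cx']],[0,k['fy'],k['cy']],[0,0,1]])
    p=cv2.undistortPoints(np.array(uv,float).reshape(-1,1,2),K,np.array(k['D'],float)).reshape(-1,2)
    d=np.c_[p,np.ones(len(p))]@R; o=-R.T@t
    return o+d*((z-o[2])/d[:,2])[:,None]
E
python3 - <<'E'
from h import *
S=lambda a:[(130+x/4-.4,245+y/4-.4) for x,y in a]
D=lambda a:[(265+(x-400)/4-.4,315+y/4-.4) for x,y in a]
def show(n,P):
    d=P[1]-P[0];print(n,P.round(1).tolist(),'mid',P.mean(0).round(1),'len',np.linalg.norm(d).round(1),'ang',np.degrees(np.arctan2(d[1],d[0])).round(1))
show('side top',onz('side',D([(513,67),(604,153)]),113))
show('scene top front edge',onz('scene',S([(152,60),(96,138)]),113))
show('side plate rear edge',onz('side',D([(470,115),(612,243)]),68))
show('scene plate front',onz('scene',S([(310,135),(238,265)]),68))
show('scene near rail',onz('scene',S([(95,205),(235,262)]),68))
show('scene far rail',onz('scene',S([(160,68),(250,100)]),68))
E
```

```text
side top [[463.1, -197.6, 113.0], [469.4, -247.7, 113.0]] mid [ 466.3 -222.7  113. ] len 50.5 ang -82.8
scene top front edge [[467.5, -197.0, 113.0], [473.1, -246.0, 113.0]] mid [ 470.3 -221.5  113. ] len 49.3 ang -83.5
side plate rear edge [[451.2, -185.1, 68.0], [464.7, -263.5, 68.0]] mid [ 458.  -224.3   68. ] len 79.5 ang -80.3
scene plate front [[540.6, -171.4, 68.0], [555.7, -248.1, 68.0]] mid [ 548.2 -209.7   68. ] len 78.2 ang -78.9
scene near rail [[473.6, -263.7, 68.0], [553.4, -247.7, 68.0]] mid [ 513.5 -255.7   68. ] len 81.3 ang 11.4
scene far rail [[449.4, -184.6, 68.0], [501.6, -172.8, 68.0]] mid [ 475.5 -178.7   68. ] len 53.6 ang 12.7
```

Call:
{"fn": "apply_moves", "kwargs": {"plan": [{"claw": 0,"x": -27,"y": -31},{"claw": 0,"x": -27,"y": -31},{"claw": 0,"x": -27,"y": -31},{"claw": 0,"x": -27,"y": -31},{"claw": 0,"x": -27,"y": -31},{"claw": 0,"x": -27,"y": -31},{"claw": 0,"x": -27,"y": -31},{"claw": 0,"x": -27,"y": -31},{"claw": 0,"x": -27,"y": -31},{"claw": 0,"x": -27,"y": -31},{"claw": 0,"x": -27,"y": -31},{"claw": 0,"x": -27,"y": -31},{"claw": 0,"x": -27,"y": -31},{"claw": 0,"x": -27,"y": -31},{"claw": 0,"x": -27,"y": -31},{"claw": 0,"x": -27,"y": -31},{"claw": 0,"x": -27,"y": -31},{"claw": 0,"x": -27,"y": -31}]}}

```text
validation failed for argument at $.pl...
```

Call:
{"fn": "apply_moves", "kwargs": {"plan": [{"claw": 0,"x": -27,"y": -31,"z": 0,"rx": 0,"ry": 0,"rz": 0}]}}

```text
clock: 0.62
ee_pos: [256.0, 452.6, 230.9]
orientation: [0.229, 0.973, -0.0, -0.0]
wrist_force: [0.2, 0.3, 0.9]
finger_gap: 69.8
grip_force: 0.0
```

All keys are needed in each row.

Call:
{"fn": "apply_moves", "kwargs": {"plan": [{"claw": 0,"x": -27,"y": -31,"z": 0,"rx": 0,"ry": 0,"rz": 0},{"claw": 0,"x": -27,"y": -31,"z": 0,"rx": 0,"ry": 0,"rz": 0},{"claw": 0,"x": -27,"y": -31,"z": 0,"rx": 0,"ry": 0,"rz": 0},{"claw": 0,"x": -27,"y": -31,"z": 0,"rx": 0,"ry": 0,"rz": 0},{"claw": 0,"x": -27,"y": -31,"z": 0,"rx": 0,"ry": 0,"rz": 0},{"claw": 0,"x": -27,"y": -31,"z": 0,"rx": 0,"ry": 0,"rz": 0},{"claw": 0,"x": -27,"y": -31,"z": 0,"rx": 0,"ry": 0,"rz": 0},{"claw": 0,"x": -27,"y": -31,"z": 0,"rx": 0,"ry": 0,"rz": 0},{"claw": 0,"x": -27,"y": -31,"z": 0,"rx": 0,"ry": 0,"rz": 0},{"claw": 0,"x": -27,"y": -31,"z": 0,"rx": 0,"ry": 0,"rz": 0},{"claw": 0,"x": -27,"y": -31,"z": 0,"rx": 0,"ry": 0,"rz": 0},{"claw": 0,"x": -27,"y": -31,"z": 0,"rx": 0,"ry": 0,"rz": 0},{"claw": 0,"x": -27,"y": -31,"z": 0,"rx": 0,"ry": 0,"rz": 0},{"claw": 0,"x": -27,"y": -31,"z": 0,"rx": 0,"ry": 0,"rz": 0},{"claw": 0,"x": -27,"y": -31,"z": 0,"rx": 0,"ry": 0,"rz": 0},{"claw": 0,"x": -27,"y": -31,"z": 0,"rx": 0,"ry": 0,"rz": 0},{"claw": 0,"x": -27,"y": -31,"z": 0,"rx": 0,"ry": 0,"rz": 0}]}}

```text
clock: 2.75
ee_pos: [431.3, -226.0, 231.4]
orientation: [0.23, 0.973, -0.0, 0.0]
wrist_force: [0.1, 1.3, 0.8]
finger_gap: -0.1
grip_force: 0.0
```

Call:
{"fn": "apply_moves", "kwargs": {"plan": [{"claw": 0,"x": 0,"y": 0,"z": 0,"rx": 0,"ry": 0,"rz": 0.179},{"claw": 0,"x": 0,"y": 0,"z": 0,"rx": 0,"ry": 0,"rz": 0.179},{"claw": 0,"x": 0,"y": 0,"z": 0,"rx": 0,"ry": 0,"rz": 0.179},{"claw": 0,"x": 0,"y": 0,"z": 0,"rx": 0,"ry": 0,"rz": 0.179},{"claw": 0,"x": 0,"y": 0,"z": 0,"rx": 0,"ry": 0,"rz": 0.179},{"claw": 0,"x": 0,"y": 0,"z": 0,"rx": 0,"ry": 0,"rz": 0.179},{"claw": 0,"x": 0,"y": 0,"z": 0,"rx": 0,"ry": 0,"rz": 0.179},{"claw": 0,"x": 0,"y": 0,"z": 0,"rx": 0,"ry": 0,"rz": 0.179},{"claw": 0,"x": 0,"y": 0,"z": 0,"rx": 0,"ry": 0,"rz": 0.179},{"claw": 0,"x": 0,"y": 0,"z": 0,"rx": 0,"ry": 0,"rz": 0.179},{"claw": 0,"x": 0,"y": 0,"z": 0,"rx": 0,"ry": 0,"rz": 0.179},{"claw": 0,"x": 0,"y": 0,"z": 0,"rx": 0,"ry": 0,"rz": 0.179},{"claw": 0,"x": 0,"y": 0,"z": 0,"rx": 0,"ry": 0,"rz": 0.179},{"claw": 0,"x": 0,"y": 0,"z": 0,"rx": 0,"ry": 0,"rz": 0.179}]}}

```text
clock: 4.5
ee_pos: [431.1, -224.6, 231.3]
orientation: [0.997, 0.083, 0.0, 0.0]
wrist_force: [-0.8, 1.0, -0.5]
finger_gap: -0.1
grip_force: 0.0
```

Run:
```python
from h import *
from scipy.spatial.transform import Rotation as Ro
s=ctrl.get_state();R=Ro.from_quat(s['orientation']).as_matrix()
print(s['clock'],s['ee_pos'],R.round(3).tolist(),s['qpos'],s['wrist_force'])
u=np.array([np.cos(np.radians(10)),np.sin(np.radians(10)),0]);g=np.array([466.3,-222.2,113])-35*u;g[2]=88
print('tool shift',R.T@(g-s['ee_pos']))
```

```text
4.5 [ 431.07998607 -224.57575303  231.32612238] [[0.986, 0.165, 0.0], [0.165, -0.986, -0.0], [0.0, 0.0, -1.0]] [-5.55623211e-01  1.56982351e-01  1.69639762e+00 -4.35971518e-05
  1.28810886e+00  8.49285935e-01] [-0.81733907  0.96391875 -0.47558241]
tool shift [1.22877443e-01 3.76091442e+00 1.43326506e+02]
```

Descend to tip z of about 88 behind the tab, then check.

Call:
{"fn": "apply_moves", "kwargs": {"plan": [{"claw": 0,"x": 0,"y": 3.5,"z": 30,"rx": 0,"ry": 0,"rz": 0},{"claw": 0,"x": 0,"y": 0,"z": 30,"rx": 0,"ry": 0,"rz": 0},{"claw": 0,"x": 0,"y": 0,"z": 30,"rx": 0,"ry": 0,"rz": 0},{"claw": 0,"x": 0,"y": 0,"z": 25,"rx": 0,"ry": 0,"rz": 0},{"claw": 0,"x": 0,"y": 0,"z": 15,"rx": 0,"ry": 0,"rz": 0},{"claw": 0,"x": 0,"y": 0,"z": 13,"rx": 0,"ry": 0,"rz": 0},{"claw": 0,"x": 0,"y": 0,"z": 0,"rx": 0,"ry": 0,"rz": 0}]}}

```text
clock: 5.38
ee_pos: [431.6, -227.9, 87.9]
orientation: [0.996, 0.086, -0.0, -0.0]
wrist_force: [-0.3, 0.1, -0.3]
finger_gap: 0.1
grip_force: 0.0
```

Run:
```python
from h import *
a=ctrl.read_camera("scene")[215:315,110:210,::-1];b=ctrl.read_camera("side")[290:390,255:355,::-1]
cv2.imwrite('pics/c2.png',cv2.convertScaleAbs(np.hstack([cv2.resize(i,None,fx=4,fy=4,interpolation=cv2.INTER_CUBIC) for i in (a,b)]),alpha=1.3))
```

```text
(no output)
```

View pics/c2.png

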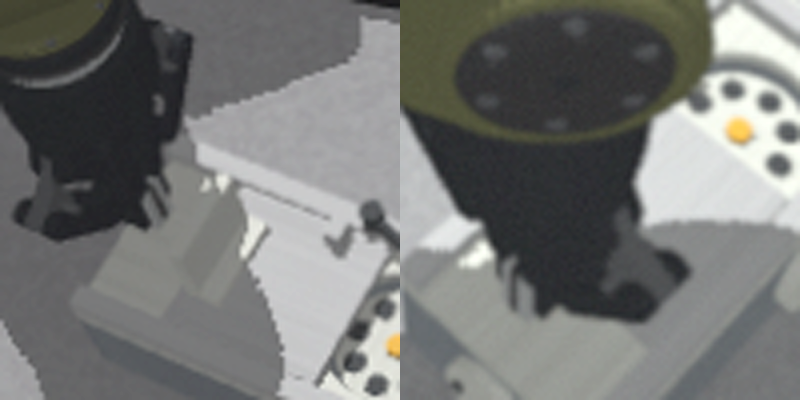

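The shut fingers are behind the tab with nothing touching. Now push.

Call:
{"fn": "apply_moves", "kwargs": {"plan": [{"claw": 0,"x": 6,"y": 0,"z": 0,"rx": 0,"ry": 0,"rz": 0},{"claw": 0,"x": 6,"y": 0,"z": 0,"rx": 0,"ry": 0,"rz": 0},{"claw": 0,"x": 5,"y": 0,"z": 0,"rx": 0,"ry": 0,"rz": 0},{"claw": 0,"x": 5,"y": 0,"z": 0,"rx": 0,"ry": 0,"rz": 0},{"claw": 0,"x": 5,"y": 0,"z": 0,"rx": 0,"ry": 0,"rz": 0},{"claw": 0,"x": 5,"y": 0,"z": 0,"rx": 0,"ry": 0,"rz": 0}]}}

```text
clock: 6.22
ee_pos: [463.1, -222.5, 88.3]
orientation: [0.996, 0.086, -0.0, -0.0]
wrist_force: [-6.2, -0.2, 4.1]
finger_gap: 0.2
grip_force: 2.6
```

Call:
{"fn": "apply_moves", "kwargs": {"plan": [{"claw": 0,"x": 6,"y": 0,"z": 0,"rx": 0,"ry": 0,"rz": 0},{"claw": 0,"x": 6,"y": 0,"z": 0,"rx": 0,"ry": 0,"rz": 0},{"claw": 0,"x": 6,"y": 0,"z": 0,"rx": 0,"ry": 0,"rz": 0},{"claw": 0,"x": 6,"y": 0,"z": 0,"rx": 0,"ry": 0,"rz": 0},{"claw": 0,"x": 6,"y": 0,"z": 0,"rx": 0,"ry": 0,"rz": 0},{"claw": 0,"x": 5,"y": 0,"z": 0,"rx": 0,"ry": 0,"rz": 0},{"claw": 0,"x": 5,"y": 0,"z": 0,"rx": 0,"ry": 0,"rz": 0}]}}

```text
clock: 7.1
ee_pos: [502.1, -215.5, 88.2]
orientation: [0.996, 0.086, -0.001, -0.0]
wrist_force: [-9.2, 1.7, 5.8]
finger_gap: -0.0
grip_force: 4.3
```

Call:
{"fn": "apply_moves", "kwargs": {"plan": [{"claw": 0,"x": 3,"y": 0,"z": 0,"rx": 0,"ry": 0,"rz": 0},{"claw": 0,"x": 3,"y": 0,"z": 0,"rx": 0,"ry": 0,"rz": 0},{"claw": 0,"x": 2,"y": 0,"z": 0,"rx": 0,"ry": 0,"rz": 0}]}}

```text
clock: 7.48
ee_pos: [510.1, -214.2, 88.2]
orientation: [0.996, 0.086, -0.001, -0.0]
wrist_force: [-8.1, 0.7, 5.1]
finger_gap: 0.0
grip_force: 3.7
```

Call:
{"fn": "apply_moves", "kwargs": {"plan": [{"claw": 0,"x": 2,"y": 0,"z": 0,"rx": 0,"ry": 0,"rz": 0},{"claw": 0,"x": 2,"y": 0,"z": 0,"rx": 0,"ry": 0,"rz": 0}]}}

```text
clock: 7.72
ee_pos: [514.0, -213.4, 88.1]
orientation: [0.996, 0.086, -0.001, -0.0]
wrist_force: [-5.3, 1.8, 3.4]
finger_gap: -0.1
grip_force: 2.5
```

Call:
{"fn": "apply_moves", "kwargs": {"plan": [{"claw": 0,"x": 2,"y": 0,"z": 0,"rx": 0,"ry": 0,"rz": 0},{"claw": 0,"x": 1,"y": 0,"z": 0,"rx": 0,"ry": 0,"rz": 0}]}}

```text
clock: 7.98
ee_pos: [517.1, -212.9, 88.1]
orientation: [0.996, 0.086, -0.001, -0.0]
wrist_force: [-5.4, 0.9, 2.9]
finger_gap: 0.2
grip_force: 2.5
```

Call:
{"fn": "apply_moves", "kwargs": {"plan": [{"claw": 0,"x": 1,"y": 0,"z": 0,"rx": 0,"ry": 0,"rz": 0},{"claw": 0,"x": 1,"y": 0,"z": 0,"rx": 0,"ry": 0,"rz": 0}]}}

```text
clock: 8.22
ee_pos: [518.7, -212.6, 88.1]
orientation: [0.996, 0.086, -0.001, -0.0]
wrist_force: [-13.9, 0.3, 8.5]
finger_gap: -0.0
grip_force: 6.8
```

Call:
{"fn": "apply_moves", "kwargs": {"plan": [{"claw": 0,"x": 1,"y": 0,"z": 0,"rx": 0,"ry": 0,"rz": 0},{"claw": 0,"x": 1,"y": 0,"z": 0,"rx": 0,"ry": 0,"rz": 0}]}}

```text
clock: 8.48
ee_pos: [518.8, -212.6, 88.1]
orientation: [0.996, 0.086, -0.003, -0.001]
wrist_force: [-31.4, -1.6, 17.4]
finger_gap: 0.1
grip_force: 16.1
```

Run:
```python
from h import *
a=ctrl.read_camera("scene")[225:325,140:240,::-1];b=ctrl.read_camera("side")[265:365,285:385,::-1]
cv2.imwrite('pics/c3.png',cv2.convertScaleAbs(np.hstack([cv2.resize(i,None,fx=4,fy=4,interpolation=cv2.INTER_CUBIC) for i in (a,b)]),alpha=1.5))
```

```text
(no output)
```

View pics/c3.png

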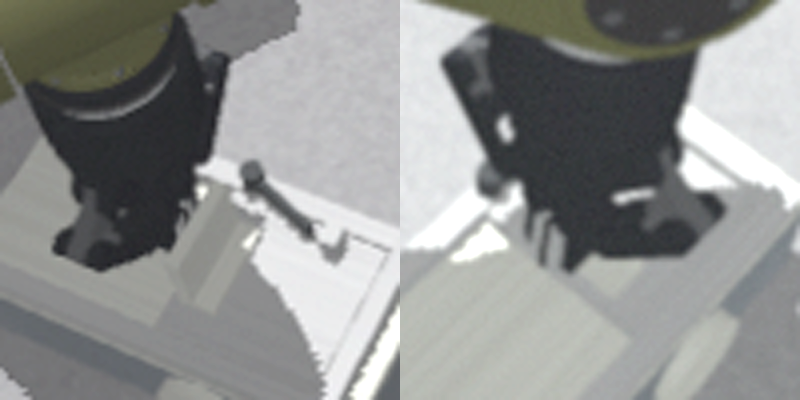

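The gate is hard on the stop: force rose to 31 N with no motion. In the scene crop the tooth at (335,245) is just past the tip of the catch at (310,230). Back off and lift.

Call:
{"fn": "apply_moves", "kwargs": {"plan": [{"claw": 0,"x": -5,"y": 0,"z": 0,"rx": 0,"ry": 0,"rz": 0},{"claw": 0,"x": -8,"y": 0,"z": 0,"rx": 0,"ry": 0,"rz": 0},{"claw": 0,"x": -7,"y": 0,"z": 0,"rx": 0,"ry": 0,"rz": 0},{"claw": 0,"x": 0,"y": 0,"z": -20,"rx": 0,"ry": 0,"rz": 0},{"claw": 0,"x": 0,"y": 0,"z": -35,"rx": 0,"ry": 0,"rz": 0},{"claw": 0,"x": 0,"y": 0,"z": -35,"rx": 0,"ry": 0,"rz": 0},{"claw": 0,"x": -35,"y": 0,"z": -35,"rx": 0,"ry": 0,"rz": 0},{"claw": 0,"x": -40,"y": 0,"z": -20,"rx": 0,"ry": 0,"rz": 0},{"claw": 0,"x": -40,"y": 0,"z": 0,"rx": 0,"ry": 0,"rz": 0},{"claw": 0,"x": 0,"y": 0,"z": 0,"rx": 0,"ry": 0,"rz": 0},{"claw": 0,"x": 0,"y": 0,"z": 0,"rx": 0,"ry": 0,"rz": 0}]}}

```text
clock: 9.95
ee_pos: [388.6, -235.6, 233.4]
orientation: [0.996, 0.086, 0.0, 0.0]
wrist_force: [0.8, -0.2, -0.3]
finger_gap: -0.2
grip_force: 0.0
```

Run:
```python
from h import *
a=ctrl.read_camera("scene")[225:325,140:240,::-1];b=ctrl.read_camera("side")[265:365,285:385,::-1]
cv2.imwrite('pics/c4.png',np.hstack([cv2.resize(i,None,fx=4,fy=4,interpolation=cv2.INTER_CUBIC) for i in (a,b)]))
```

```text
(no output)
```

View pics/c4.png

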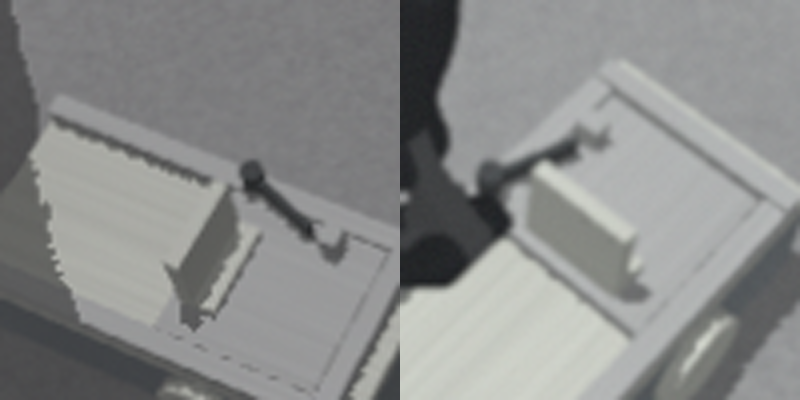

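The gate covers the port. The catch finger's tip, at (312,235) in the scene crop, sits behind the tooth at (330,243), and the hand is clear. Handing in.

```bash
python3 -c "
from cell import ctrl
print(ctrl.sign_off())"
```

```text
the job is handed in; nothing more can be done
None
```

The loaded box's gate is pushed shut to its end stop with the catch in behind the tooth, the hand is clear, and I did not touch the empty box; the job is handed in, but no verdict came back.

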